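# Match a pitch-comb leaf to the enlarger's lift screw

## Task

The coarse lift screw of the enlarger lies in its cradle, and three pitch-comb leaves (yellow, blue, red) stand beside it. Find the leaf whose tooth spacing matches the thread and set it astride the middle of the screw, in line with it, so that all its teeth seat fully down in the grooves, and leave it there. The two leaves that do not match must end up standing on the worktop.

Things in the scene. Friction and masses are not known exactly. Their poses are not given: they have to be found in the camera images.
- screw_mid (a point): Middle of the fixed level screw, on its axis, 45 mm up; y along it, z up. Pitch 24 mm, crests dia 44, core dia 26, threaded 84 mm each way. Along its top a groove lies above this point and every 24 mm; teeth 5 mm off slide in. Cradle blocks 57 mm high, 100 mm each way. A fully seated leaf has its tooth tips 13 mm and its centre 27 mm above this point; one that does not fit rides up to 9 mm higher.
- leaf_blue_centre (a point): Centre, half-way up, of the blue leaf: comb on 4 splayed legs, 89 x 144 x 88 mm, 0.16 kg, 5 teeth 24 mm apart along its y; x across, z up; same end for end. Grip tab on top: 12 mm thick (x), 44 long (y), 12 to 44 mm above this point; bar under it 142 long. Tooth tips 14 mm below this point, soles 44 below; leg pairs at y +-65, 61 apart inside at the soles; brass feet keep it upright on the screw.
- leaf_yellow_centre (a point): Centre, half-way up, of the yellow leaf: comb on 4 splayed legs, 89 x 144 x 88 mm, 0.16 kg, 7 teeth 17 mm apart along its y; x across, z up; same end for end. Grip tab on top: 12 mm thick (x), 44 long (y), 12 to 44 mm above this point; bar under it 142 long. Tooth tips 14 mm below this point, soles 44 below; leg pairs at y +-65, 61 apart inside at the soles; brass feet keep it upright on the screw.
- leaf_red_centre (a point): Centre, half-way up, of the red leaf: comb on 4 splayed legs, 89 x 144 x 88 mm, 0.16 kg, 4 teeth 31 mm apart along its y; x across, z up; same end for end. Grip tab on top: 12 mm thick (x), 44 long (y), 12 to 44 mm above this point; bar under it 142 long. Tooth tips 14 mm below this point, soles 44 below; leg pairs at y +-65, 61 apart inside at the soles; brass feet keep it upright on the screw.

How it is judged:
At the end, for the whole second after the job is handed in: Blue leaf at rest astride the screw: centre 20 to 31 mm above the screw axis, within 12 mm of it sideways and 35 mm of its middle lengthways, within 10 degrees of its direction and 0.2 rad of upright. Yellow and red leaves upright within 0.2 rad, centres below 55 mm (on the worktop) (z of leaf_blue_centre in the frame of screw_mid between 0.02 and 0.031 m and x of leaf_blue_centre in the frame of screw_mid between -0.012 and 0.012 m and y of leaf_blue_centre in the frame of screw_mid between -0.035 and 0.035 m and angle between the y axis of leaf_blue_centre and the y axis of screw_mid, either way round below 0.175 rad and angle between each of leaf_blue_centre, leaf_yellow_centre, leaf_red_centre's own z axis and vertical below 0.2 rad and linear speed of leaf_blue below 0.02 m/s and height (world z) of each of leaf_yellow_centre, leaf_red_centre below 0.055 m); the robot touches nothing.
It also fails if it takes over 38 s, if anything falls off the work surface, if the arm or the gripper's body presses on something with over 40 N, if the wrist force passes 120 N, or if a joint passes its speed limit or range.

## Robot

A 6-joint arm with a two-finger parallel gripper is mounted at the origin on the work surface; the furniture and walls round the work are solid. World frame = base frame: x ahead of the robot, y to its left, z up, the work surface at z = 0. Lengths are in m, angles in rad, forces in N, time in s.
With the tool pointing down it reaches from about 0.25 to 0.775 m from the base axis. Payload 4 kg.
Tool frame: the origin (TCP) lies midway between the tips of the shut fingers; the grasp point (between the pads) lies 19 mm behind it (robot.tcp_to_grasp is the distance from the TCP to the grasp point, in m); z points along the fingers, y is the line along which they close (so a half turn about z gives the same grasp; the last joint's range is limited). The gripper opens to 94 mm and grips with 3 to 60 N. Pads are 16 mm wide; open, the fingers measure 119 mm over their backs; the gripper's body (75 mm by 177 mm) begins 78 mm behind the grasp point.
Start: joints at [1.007, 0.087, 1.371, -0, 1.684, -0.103], TCP at [0.245, 0.493, 0.206] pointing down, gripper open.
Joint ranges: [-3.1, 3.1], [-0.76, 2.03], [0.27, 2.55], [-1.08, 4.22], [0.17, 2.65], [-2.57, 2.57]. Speed limits (rad/s): [2.79, 2.79, 3.14, 3.14, 3.14, 3.14].

## Interface

Orientations are given as [roll, pitch, yaw] about the fixed x, y, z axes, in that order (R = Rz(yaw) Ry(pitch) Rx(roll)).
In Python, from bench import robot, viewer gives the robot as it stands. The module is installed in compiled form; this text tells all that it offers.
- The arm moves only by the shell command python3 -m handwheel 'ROWS' [OPENING]. ROWS is JSON, a list of rows, each a list of 6 numbers: the shift along the tool's x, y, z in units of 0.2 m (1.0 is 0.2 m), then the turn, a rotation vector about the tool's x, y, z in units of 30 degrees (1.0 is 30 degrees). In form: [[x, y, z, wx, wy, wz], ...]. A call has 1 to 10 rows; each row is the pose to reach, as a shift and turn from the pose commanded when the call began, along the tool's axes at that moment; what a row does not reach only later rows make up. A row lasts 1/12 s, in which the tool goes at most 41.7 mm and 7.16 degrees, less where a joint would pass 70% of its speed; a pose out of reach is approached as far as the arm can. A call with a number of a shift or a turn outside -1 to 1 is refused whole. A call with a gripper value outside its range is refused whole. OPENING is the gripper's target within -1 to 1 (shut at 1, half-way at 0, fully open at -1), set as the call begins (- or left out, the last holds). The fingers move at their own pace and stop on an object; the grip force is fixed at half the most. Time passes only in rows, so rows that repeat a pose let the fingers close. It gives the time, the measured TCP pose, the force, the opening and the grip force at its end, in the units of the state.
- robot.get_obs(): the state, without advancing time (a new reading comes with each control period).
- viewer.snapshot(name): name is "side" or "top"; returns the picture (420x560x3 uint8, red, green, blue); there is no depth.
- viewer.calibration(name): a dict with "fx", "fy", "cx", "cy" (pixels), "R" (3x3) and "t" (3): a world point X has camera coordinates R X + t. Camera axes: x right, y down, z forward; pixel columns grow to the right and rows downward; lengths in m; the calibration is good to about 2 mm. A picture is of the moment at which its call begins. calibration takes no time and is no camera call.
- robot.close_job(): hands the job in; it is judged then, once.
The state is a dict: "time": time; "joint_positions": joint angles; "qvel": joint speeds; "joint_torque": joint torques, N m; "tool_pos": TCP position; "ee_rot": TCP orientation; "wrist_force": force on the tool from outside, world axes, zero at the start; "wrist_torque": the same for the moment, N m; "width": finger opening in m; "finger_force": force on a finger pad.
Only numpy, scipy, OpenCV 4.12 (cv2) and the standard library are available. Lean on these libraries where they do the work, as an engineer would, in place of code of your own. Each camera call takes 0.05 s, during which the arm holds its last target. There are 200 camera calls.

## Working session

There is one attempt and no reset: what is moved stays moved. The work goes in short steps, Python scripts to look and compute and a shell command to move; the robot and the scene stay as the last step left them, time stands still between calls to the robot, and variables do not carry over. Pictures are saved under pics/ and viewed, at most 10 in all, crops included, and the job is handed in when it is done.

```bash
mkdir -p pics
cat > h.py <<'E'
import numpy as np, cv2
from bench import robot, viewer
def snap(n,f=None):
    im=viewer.snapshot(n); 
    if f: cv2.imwrite('pics/'+f,im[:,:,::-1])
    return im
def ray(n,u,v,z):
    c=viewer.calibration(n);R=np.array(c['R']);t=np.array(c['t'])
    d=R.T@np.array([(u-c['cx'])/c['fx'],(v-c['cy'])/c['fy'],1]);o=-R.T@t
    return o+d*(z-o[2])/d[2]
def proj(n,X):
    c=viewer.calibration(n);p=np.array(c['R'])@np.array(X)+np.array(c['t'])
    return c['fx']*p[0]/p[2]+c['cx'],c['fy']*p[1]/p[2]+c['cy']
E
python3 - <<'E'
from h import *
a=snap('top','t0.png');b=snap('side','s0.png')
for n in('top','side'):
    c=viewer.calibration(n);R=np.array(c['R']);print(n,c['fx'],-R.T@np.array(c['t']),R.round(2).tolist())
o=robot.get_obs();print(o['tool_pos'],o['ee_rot'],o['width'],o['time'])
E
```

```text
top 528.0695776985166 [ 0.50661191 -0.17354707  0.98169454] [[0.02, -1.0, 0.01], [-1.0, -0.02, -0.08], [0.08, -0.01, -1.0]]
side 418.0352550918931 [ 0.44708226 -0.85684552  0.56812167] [[0.99, -0.14, 0.0], [-0.08, -0.56, -0.82], [0.12, 0.81, -0.57]]
[0.24430159 0.49221777 0.20445487] [-3.13967073e+00 -1.92203332e-04  2.68079662e+00] 0.09363684359351383 0.1
```

View pics/t0.png

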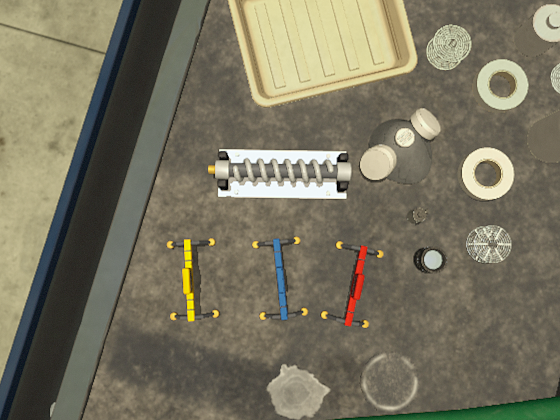

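View pics/s0.png

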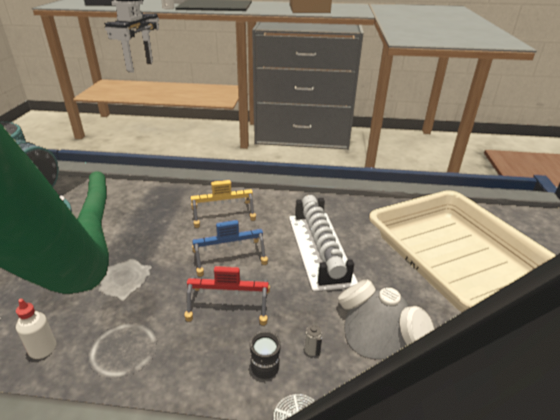

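The top view shows the screw at about (283,171), lying roughly along the image columns. The yellow, blue and red leaves are at (188,280), (281,280) and (357,285), each about 90° from the screw. The side view agrees, with the gripper at upper left and a lamp-like object beyond the far end of the screw.

Run:
```python
from h import *
im=cv2.imread('pics/t0.png');hsv=cv2.cvtColor(im,cv2.COLOR_BGR2HSV)
m=cv2.inRange(hsv,(100,120,60),(125,255,255));m[:,:200]=0;m[:220]=0;m[340:]=0
ys,xs=np.nonzero(m);P=np.c_[xs,ys].astype(np.float32);print('blue',cv2.minAreaRect(P),len(P),P.mean(0))
f=cv2.inRange(hsv,(12,90,120),(32,255,255));f[:,:240]=0;f[:225]=0;f[330:]=0;f[:,315:]=0
n,l,s,c=cv2.connectedComponentsWithStats(f)
ft=[]
for i in range(1,n):
    if s[i][4]>8: w=ray('top',*c[i],0.006);ft.append(w);print(s[i][4],c[i],w)
print('feet mean',np.mean(ft,0))
# tab in blue: wide? side view
s_=cv2.imread('pics/s0.png');h2=cv2.cvtColor(s_,cv2.COLOR_BGR2HSV);m2=cv2.inRange(h2,(100,120,50),(125,255,255));m2[:,:190]=0;m2[:210]=0;m2[:,275:]=0;m2[275:]=0
ys,xs=np.nonzero(m2);print('side blue',xs.min(),xs.max(),ys.min(),ys.max())
# white plate
w=cv2.inRange(hsv,(0,0,180),(180,50,255));w[:140]=0;w[205:]=0;w[:,:205]=0;w[:,360:]=0
ys,xs=np.nonzero(w);r=cv2.minAreaRect(np.c_[xs,ys].astype(np.float32));print('plate',r);print([ray('top',*p,0.003).round(4) for p in cv2.boxPoints(r)],ray('top',*r[0],0.003))
cv2.imwrite('pics/c.png',np.vstack([cv2.resize(im[140:205,205:360],None,fx=5,fy=5,interpolation=3)[:, :775],cv2.resize(im[230:330,245:400],None,fx=5,fy=5,interpolation=3)[:270]]))
```

```text
blue ((320.1531677246094, 284.6914367675781), (105.7883071899414, 78.8114013671875), 7.969610214233398) 506 [280.18182 278.8577 ]
44 [296.81818182 239.65909091] [ 0.53344931 -0.22160834  0.006     ]
45 [254.84444444 244.28888889] [ 0.52350027 -0.14431891  0.006     ]
46 [304.15217391 311.10869565] [ 0.40328563 -0.2369493   0.006     ]
46 [262.08695652 315.60869565] [ 0.39384224 -0.1602726   0.006     ]
feet mean [ 0.46351936 -0.19078729  0.006     ]
side blue 194 261 221 243
plate ((282.4360046386719, 173.66053771972656), (135.15322875976562, 48.13275909423828), 0.8814039826393127)
[array([ 0.6106, -0.0673,  0.003 ]), array([ 0.7014, -0.0662,  0.003 ]), array([ 0.7024, -0.3199,  0.003 ]), array([ 0.6115, -0.3191,  0.003 ])] [ 0.65632656 -0.19302261  0.003     ]
```

View pics/c.png

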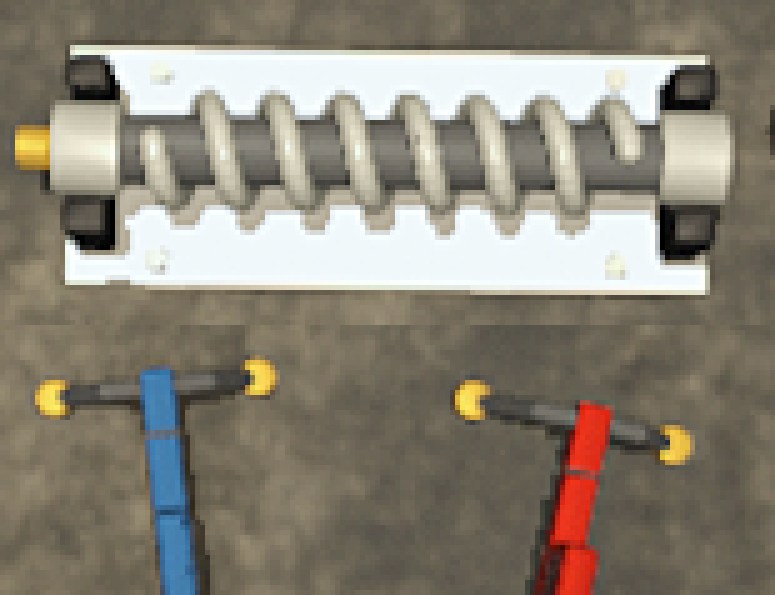

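```bash
cat >> h.py <<'E'
from scipy.spatial.transform import Rotation as Ro
def ttool(p,yaw,target,tyaw):  # yaw in deg, tool pointing down -> units of the rows
    R=Ro.from_euler('xyz',[180,0,yaw],degrees=True).as_matrix()
    return np.r_[R.T@(np.array(target)-p)/0.2,0,0,-(tyaw-yaw)/30].round(3)
E
python3 - <<'E'
from h import *
L=ray('top',222,169.4,.045);Rr=ray('top',344.6,171.2,.045);print('collars',L,Rr,(L+Rr)/2,np.degrees(np.arctan2(*(L-Rr)[1::-1])))
print('groove',ray('top',282.2,170.3,.067))
a,b=ray('side',194+2,243-3,.05),ray('side',261,234,.05);print('sidebar',a,b,(a+b)/2)
print('origin',proj('side',[0,0,0]),proj('top',[0,0,0]),'tool',proj('side',[.245,.493,.206]))
for p in [(30,400),(150,140),(205,10)]: print('edge',ray('top',*p,0))
for p in [(40,155),(300,165),(540,185)]: print('edge side',ray('side',*p,0))
p=np.array([.2443,.4922,.2045]);yaw=153.6;T=np.array([.4635,-.1908,.17]);ty=6.9
for i in range(5):
    q=p+(T-p)/(5-i);y=yaw+(ty-yaw)/(5-i);print(ttool(p,yaw,q,y),q.round(3),proj('side',q));p,yaw=q,y
E
```

```text
collars [ 0.65549729 -0.08391838  0.045     ] [ 0.6565084  -0.30352084  0.045     ] [ 0.65600285 -0.19371961  0.045     ] 90.26380336974233
groove [ 0.65245636 -0.19123556  0.067     ]
sidebar [ 0.39885531 -0.18903277  0.05      ] [ 0.52946022 -0.18744911  0.05      ] [ 0.46415777 -0.18824094  0.05      ]
origin (np.float64(23.497078408225974), np.float64(221.4333932338393)) (np.float64(167.4245314080012), np.float64(538.1795719130972)) tool (np.float64(140.2519551626527), np.float64(67.15717372293832))
edge [ 2.35297463e-01  2.56115690e-01 -1.11022302e-16]
edge [0.71584766 0.05718035 0.        ]
edge [ 9.71028010e-01 -3.89524319e-02 -1.11022302e-16]
edge side [-0.06434843  0.34964858  0.        ]
edge side [0.6895201  0.18355087 0.        ]
edge side [ 1.30037991 -0.01311585  0.        ]
[-0.5   -0.514  0.034  0.     0.     0.978] [0.288 0.356 0.198] (np.float64(151.21083840671872), np.float64(83.24929623422759))
[-0.688 -0.203  0.034  0.     0.     0.978] [0.332 0.219 0.191] (np.float64(164.46124335119723), np.float64(101.7023222513495))
[-0.699  0.16   0.034  0.     0.     0.978] [0.376 0.082 0.184] (np.float64(180.48747237250552), np.float64(124.02106815577474))
[-0.531  0.482  0.035  0.     0.     0.978] [ 0.42  -0.054  0.177] (np.float64(200.26383998023158), np.float64(151.562401988112))
[-0.227  0.68   0.035  0.     0.     0.978] [ 0.464 -0.191  0.17 ] (np.float64(225.2810585634186), np.float64(186.40234743324683))
```

```bash
H="python3 -m handwheel"
$H '[[-0.5,-0.514,0.034,0,0,0.978],[-0.5,-0.514,0.034,0,0,0.978],[-0.5,-0.514,0.034,0,0,0.978],[-0.5,-0.514,0.034,0,0,0.978],[-0.5,-0.514,0.034,0,0,0.978]]' -1
$H '[[-0.688,-0.203,0.034,0,0,0.978],[-0.688,-0.203,0.034,0,0,0.978],[-0.688,-0.203,0.034,0,0,0.978],[-0.688,-0.203,0.034,0,0,0.978],[-0.688,-0.203,0.034,0,0,0.978]]'
$H '[[-0.699,0.16,0.034,0,0,0.978],[-0.699,0.16,0.034,0,0,0.978],[-0.699,0.16,0.034,0,0,0.978],[-0.699,0.16,0.034,0,0,0.978],[-0.699,0.16,0.034,0,0,0.978]]'
```

```text
time: 0.52
tool_pos: [0.2891, 0.3529, 0.1982]
ee_rot: [-3.141, 0.001, 2.161]
wrist_force: [-0.2, -0.1, 0.3]
width: 0.094
finger_force: 0.0
time: 0.93
tool_pos: [0.333, 0.2175, 0.1915]
ee_rot: [3.142, 0.001, 1.651]
wrist_force: [-0.3, -0.1, 0.6]
width: 0.0936
finger_force: 0.0
time: 1.35
tool_pos: [0.3772, 0.0816, 0.1847]
ee_rot: [-3.141, 0.0, 1.141]
wrist_force: [-0.5, 0.4, -0.3]
width: 0.0938
finger_force: 0.0
```

```bash
H="python3 -m handwheel"
$H '[[-0.531,0.482,0.035,0,0,0.978],[-0.531,0.482,0.035,0,0,0.978],[-0.531,0.482,0.035,0,0,0.978],[-0.531,0.482,0.035,0,0,0.978],[-0.531,0.482,0.035,0,0,0.978]]'
$H '[[-0.227,0.68,0.035,0,0,0.978],[-0.227,0.68,0.035,0,0,0.978],[-0.227,0.68,0.035,0,0,0.978],[-0.227,0.68,0.035,0,0,0.978],[-0.227,0.68,0.035,0,0,0.978],[-0.227,0.68,0.035,0,0,0.978]]'
python3 - <<'E'
from h import *
o=robot.get_obs();p=o['tool_pos'];y=np.degrees(o['ee_rot'][2]);print(p,y,o['joint_positions'])
print(ttool(p,y,[.4635,-.1908,.059],6.9))
a=snap('top','t1.png');b=snap('side','s1.png')
cv2.imwrite('pics/c1.png',np.hstack([cv2.resize(a[220:340,180:380],(400,240)),cv2.resize(b[140:300,130:330],(300,240))])[:,:,::-1])
E
```

```text
time: 1.77
tool_pos: [0.4214, -0.0545, 0.1774]
ee_rot: [-3.141, 0.0, 0.631]
wrist_force: [0.1, 0.2, -0.5]
width: 0.0943
finger_force: 0.0
time: 2.27
tool_pos: [0.4647, -0.188, 0.1706]
ee_rot: [-3.139, 0.0, 0.127]
wrist_force: [-0.7, 0.1, 0.2]
width: 0.0938
finger_force: 0.0
[ 0.46467743 -0.18799032  0.17055791] 7.259752663462211 [-0.49894467 -0.01069191  1.54099158  0.0019288   1.61324838  0.94522566]
[-0.008  0.013  0.558  0.     0.     0.012]
```

View pics/c1.png

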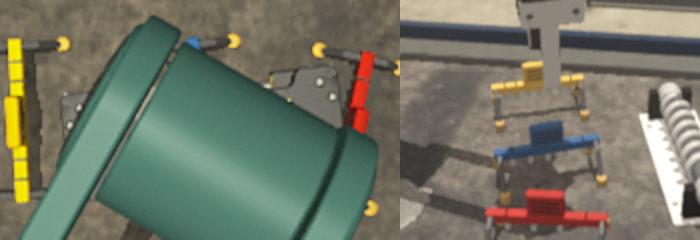

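The arm hides the blue leaf in the top view. The side crop shows the open fingers above the leaf's tab, at about (545,130) in the crop, so I'm descending and gripping.

```bash
H="python3 -m handwheel"
$H '[[-0.008,0.013,0.15,0,0,0.012],[-0.008,0.013,0.3,0,0,0.012],[-0.008,0.013,0.42,0,0,0.012],[-0.008,0.013,0.52,0,0,0.012],[-0.008,0.013,0.558,0,0,0.012],[-0.008,0.013,0.558,0,0,0.012]]'
$H '[[0,0,0,0,0,0],[0,0,0,0,0,0],[0,0,0,0,0,0],[0,0,0,0,0,0],[0,0,0,0,0,0],[0,0,0,0,0,0],[0,0,0,0,0,0],[0,0,0,0,0,0],[0,0,0,0,0,0],[0,0,0,0,0,0]]' 1
```

```text
time: 2.87
tool_pos: [0.4613, -0.1903, 0.0576]
ee_rot: [-3.139, 0.003, 0.118]
wrist_force: [-0.4, -0.5, 0.6]
width: 0.0936
finger_force: 0.0
time: 3.7
tool_pos: [0.4625, -0.1929, 0.0594]
ee_rot: [-3.141, 0.0, 0.114]
wrist_force: [-0.7, 0.3, 0.8]
width: 0.0307
finger_force: 0.0
```

```bash
H="python3 -m handwheel"
$H '[[0,0,0,0,0,0],[0,0,0,0,0,0],[0,0,0,0,0,0],[0,0,0,0,0,0],[0,0,0,0,0,0],[0,0,0,0,0,0]]' 1
$H '[[0,0,-0.05,0,0,0],[0,0,-0.12,0,0,0],[0,0,-0.22,0,0,0],[0,0,-0.32,0,0,0],[0,0,-0.42,0,0,0],[0,0,-0.5,0,0,0],[0,0,-0.5,0,0,0],[0,0,-0.5,0,0,0]]'
python3 - <<'E'
from h import *
o=robot.get_obs();p=o['tool_pos'];yaw=np.degrees(o['ee_rot'][2]);print(p,yaw,o['joint_positions'],o['wrist_force'])
T=np.array([.6555,-.192,.16]);ty=yaw+83.4
for i in range(3):
    q=p+(T-p)/(3-i);y=yaw+(ty-yaw)/(3-i);print(ttool(p,yaw,q,y),q.round(3));p,yaw=q,y
snap('top','t2.png');b=snap('side','s2.png');cv2.imwrite('pics/c2.png',b[100:310,130:380,::-1])
E
```

```text
time: 4.2
tool_pos: [0.4625, -0.1927, 0.0594]
ee_rot: [-3.141, 0.0, 0.114]
wrist_force: [-0.2, 0.7, 0.7]
width: 0.0118
finger_force: 30.0
time: 4.87
tool_pos: [0.4631, -0.1933, 0.1606]
ee_rot: [3.14, -0.002, 0.114]
wrist_force: [-0.0, -0.0, -2.8]
width: 0.012
finger_force: 30.0
[ 0.4630892  -0.19331534  0.16060511] 6.532030333428068 [-5.08393154e-01 -9.08184737e-03  1.55919668e+00 -1.32442381e-04
  1.58884168e+00  9.48396870e-01] [-0.04601919 -0.03203167 -2.79468092]
[ 0.319  0.034  0.001  0.     0.    -0.927] [ 0.527 -0.193  0.16 ]
[ 0.266  0.179  0.001  0.     0.    -0.927] [ 0.591 -0.192  0.16 ]
[ 0.152  0.282  0.001  0.     0.    -0.927] [ 0.656 -0.192  0.16 ]
```

View pics/c2.png

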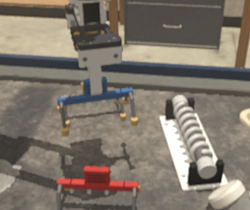

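The leaf hangs level and in line with the gripper, centred at about (95,95) in the crop. Next I'll carry it over the screw while turning it 83.5°.

```bash
H="python3 -m handwheel"
$H '[[0.06,0.006,-0.02,0,0,-0.16],[0.13,0.014,-0.04,0,0,-0.37],[0.2,0.021,-0.05,0,0,-0.58],[0.27,0.028,-0.05,0,0,-0.79],[0.319,0.034,-0.05,0,0,-0.927],[0.319,0.034,-0.05,0,0,-0.927]]'
$H '[[0.053,0.036,0,0,0,-0.16],[0.106,0.072,0,0,0,-0.37],[0.17,0.115,0,0,0,-0.58],[0.23,0.155,0,0,0,-0.79],[0.266,0.179,0,0,0,-0.927],[0.266,0.179,0,0,0,-0.927]]'
$H '[[0.03,0.056,0,0,0,-0.16],[0.06,0.11,0,0,0,-0.37],[0.095,0.175,0,0,0,-0.58],[0.13,0.24,0,0,0,-0.79],[0.152,0.282,0,0,0,-0.927],[0.152,0.282,0,0,0,-0.927],[0.152,0.282,0,0,0,-0.927],[0.152,0.282,0,0,0,-0.927]]'
python3 - <<'E'
from h import *
o=robot.get_obs();p=o['tool_pos'];yaw=np.degrees(o['ee_rot'][2]);print(p,yaw,o['width'])
print(ttool(p,yaw,[.6555,-.192,p[2]],90.26))
a=snap('top','t3.png');b=snap('side','s3.png')
cv2.imwrite('pics/c3.png',np.hstack([cv2.resize(a[120:230,200:360],(400,275)),cv2.resize(b[130:300,250:400],(380,431))[:275]])[:,:,::-1])
cv2.imwrite('pics/c3.png',cv2.resize(b[120:300,240:400],None,fx=3,fy=3)[:,:,::-1])
E
```

```text
time: 5.47
tool_pos: [0.5272, -0.1919, 0.167]
ee_rot: [-3.138, 0.001, 0.601]
wrist_force: [-1.5, -0.2, -1.9]
width: 0.0121
finger_force: 30.0
time: 5.97
tool_pos: [0.5908, -0.1916, 0.1674]
ee_rot: [-3.139, 0.0, 1.085]
wrist_force: [0.2, 0.7, -1.3]
width: 0.0118
finger_force: 30.0
time: 6.63
tool_pos: [0.6537, -0.1914, 0.169]
ee_rot: [-3.14, -0.0, 1.567]
wrist_force: [-0.6, 0.1, -1.7]
width: 0.0119
finger_force: 30.0
[ 0.65372938 -0.1914054   0.1689692 ] 89.77852450656765 0.011934694977695207
[-0.003  0.009  0.     0.     0.    -0.016]
```

View pics/c3.png

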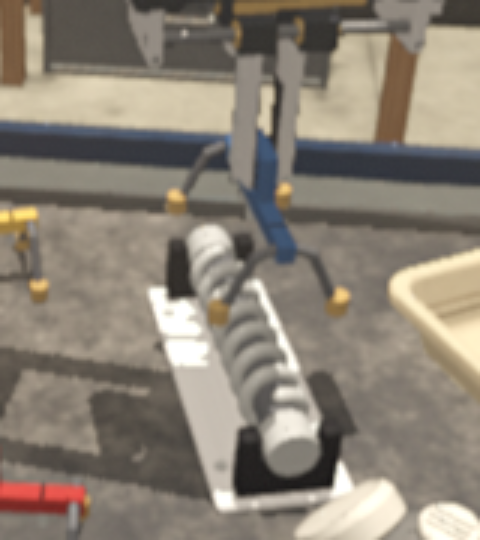

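View pics/t3.png

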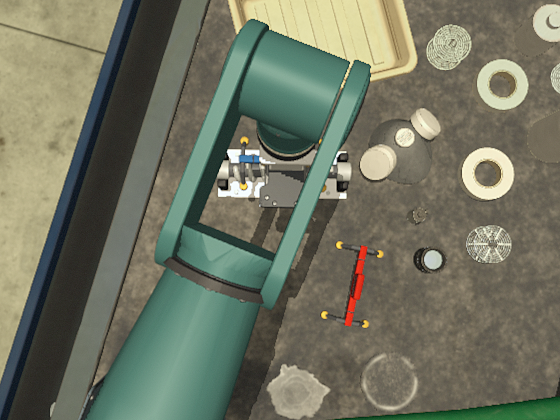

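The leaf hangs over the screw. In the top view the left-hand feet are at (244,141) and (243,187). In the side crop the four feet are at (176,200), (284,193), (219,310) and (337,299). I'll check the leaf's centre from these.

Run:
```python
from h import *
h=cv2.cvtColor(cv2.imread('pics/t3.png'),cv2.COLOR_BGR2HSV);f=cv2.inRange(h,(12,90,120),(32,255,255));f[:125]=0;f[200:]=0;f[:,:225]=0;f[:,330:]=0
n,l,s,c=cv2.connectedComponentsWithStats(f)
for i in range(1,n): print(s[i][4],c[i],ray('top',*c[i],.1156))
h=cv2.cvtColor(cv2.imread('pics/s3.png'),cv2.COLOR_BGR2HSV);f=cv2.inRange(h,(12,100,120),(32,255,255));f[:178]=0;f[235:]=0;f[:,:290]=0;f[:,362:]=0
n,l,s,c=cv2.connectedComponentsWithStats(f);w=[]
for i in range(1,n):
  if s[i][4]>8: w.append(ray('side',*c[i],.1156));print(s[i][4],c[i],w[-1])
print(np.mean(w,0))
# screw collars in side for cross-check (axis ends), groove mid
print(proj('side',[.6558,-.3035,.045]),proj('side',[.6558,-.084,.045]))
```

```text
54 [244.01851852 139.55555556] [ 0.69506143 -0.12594214  0.1156    ]
11 [319.90909091 140.72727273] [ 0.69559668 -0.25220144  0.1156    ]
1 [263. 165.] [ 0.65295106 -0.15833871  0.1156    ]
42 [243.0952381  185.92857143] [ 0.61741252 -0.12618303  0.1156    ]
17 [323.76470588 188.29411765] [ 0.61603237 -0.25948505  0.1156    ]
32 [333.96875 184.5625 ] [ 0.69366117 -0.12349904  0.1156    ]
42 [298.45238095 186.80952381] [ 0.61736106 -0.12228987  0.1156    ]
51 [352.25490196 220.31372549] [ 0.69238788 -0.25421434  0.1156    ]
43 [312.34883721 223.72093023] [ 0.61637819 -0.25450522  0.1156    ]
[ 0.65494708 -0.18862712  0.1156    ]
(np.float64(336.81659445086495), np.float64(268.3361130936811)) (np.float64(310.2863923056138), np.float64(203.61563730333938))
```

```bash
H="python3 -m handwheel"
$H '[[-0.01,0.004,0.1,0,0,-0.016],[-0.01,0.004,0.2,0,0,-0.016],[-0.01,0.004,0.28,0,0,-0.016],[-0.01,0.004,0.34,0,0,-0.016],[-0.01,0.004,0.36,0,0,-0.016],[-0.01,0.004,0.36,0,0,-0.016]]'
$H '[[0,0,0.01,0,0,0],[0,0,0.02,0,0,0],[0,0,0.03,0,0,0],[0,0,0.04,0,0,0],[0,0,0.045,0,0,0],[0,0,0.045,0,0,0]]'
```

```text
time: 7.23
tool_pos: [0.6547, -0.1931, 0.0961]
ee_rot: [-3.139, -0.001, 1.578]
wrist_force: [-0.3, 0.0, -1.4]
width: 0.0121
finger_force: 30.0
time: 7.73
tool_pos: [0.6556, -0.1933, 0.0883]
ee_rot: [-3.141, -0.0, 1.579]
wrist_force: [-0.5, -0.1, -1.4]
width: 0.0116
finger_force: 30.0
```

It's in the grooves with no contact force, so I'm releasing and backing off.

```bash
H="python3 -m handwheel"
$H '[[0,0,0,0,0,0],[0,0,0,0,0,0],[0,0,0,0,0,0],[0,0,0,0,0,0],[0,0,0,0,0,0],[0,0,0,0,0,0],[0,0,0,0,0,0],[0,0,0,0,0,0],[0,0,0,0,0,0]]' -0.2
$H '[[0,0,-0.1,0,0,0],[0,0,-0.25,0,0,0],[0,0,-0.45,0,0,0],[0,0,-0.65,0,0,0],[0,0,-0.8,0,0,0],[0,0,-0.8,0,0,0]]'
$H '[[0,-0.2,0,0,0,0],[0,-0.4,0,0,0,0],[0,-0.6,0,0,0,0],[0,-0.8,0,0,0,0],[0,-1,0,0,0,0],[0,-1,0,0,0,0]]'
python3 - <<'E'
from h import *
o=robot.get_obs();print(o['tool_pos'],o['width'])
a=snap('top','t4.png');b=snap('side','s4.png')
cv2.imwrite('pics/c4.png',np.hstack([cv2.resize(a[120:340,160:400],(480,440)),cv2.resize(b[160:300,240:360],None,fx=2.6,fy=3.143)[:440]])[:,:,::-1])
h=cv2.cvtColor(cv2.imread('pics/s4.png'),cv2.COLOR_BGR2HSV);f=cv2.inRange(h,(12,100,120),(32,255,255));f[:178]=0;f[265:]=0;f[:,:270]=0;f[:,365:]=0
n,l,s,c=cv2.connectedComponentsWithStats(f);w=[]
for i in range(1,n):
  if s[i][4]>8: w.append(ray('side',*c[i],.034));print(s[i][4],c[i],w[-1])
h=cv2.cvtColor(cv2.imread('pics/t4.png'),cv2.COLOR_BGR2HSV);f=cv2.inRange(h,(12,90,120),(32,255,255));f[:125]=0;f[220:]=0;f[:,:225]=0;f[:,340:]=0
n,l,s,c=cv2.connectedComponentsWithStats(f)
for i in range(1,n): print(s[i][4],c[i],ray('top',*c[i],.034))
E
```

```text
time: 8.48
tool_pos: [0.6557, -0.1933, 0.0885]
ee_rot: [3.142, -0.0, 1.579]
wrist_force: [-0.7, 0.5, 0.7]
width: 0.0562
finger_force: 0.0
time: 8.98
tool_pos: [0.6582, -0.1943, 0.2588]
ee_rot: [3.126, 0.006, 1.579]
wrist_force: [-0.1, 0.3, 0.9]
width: 0.0562
finger_force: 0.0
time: 9.48
tool_pos: [0.4495, -0.194, 0.2476]
ee_rot: [-3.137, -0.001, 1.576]
wrist_force: [1.3, -0.2, -0.5]
width: 0.0567
finger_force: 0.0
[ 0.44948591 -0.19396805  0.24764372] 0.05669350894649781
25 [297.36 218.  ] [ 0.61895018 -0.12037014  0.034     ]
17 [331.76470588 216.82352941] [ 0.69554971 -0.12643274  0.034     ]
37 [348.67567568 254.62162162] [ 0.69426874 -0.25646459  0.034     ]
28 [311.         257.67857143] [ 0.6187869  -0.25514747  0.034     ]
38 [247.13157895 148.84210526] [ 0.69582447 -0.1274976   0.034     ]
41 [318.82926829 149.63414634] [ 0.69694088 -0.25783462  0.034     ]
37 [246.94594595 191.56756757] [ 0.61773716 -0.12890118  0.034     ]
38 [318.97368421 192.34210526] [ 0.6188129  -0.25899976  0.034     ]
```

View pics/c4.png

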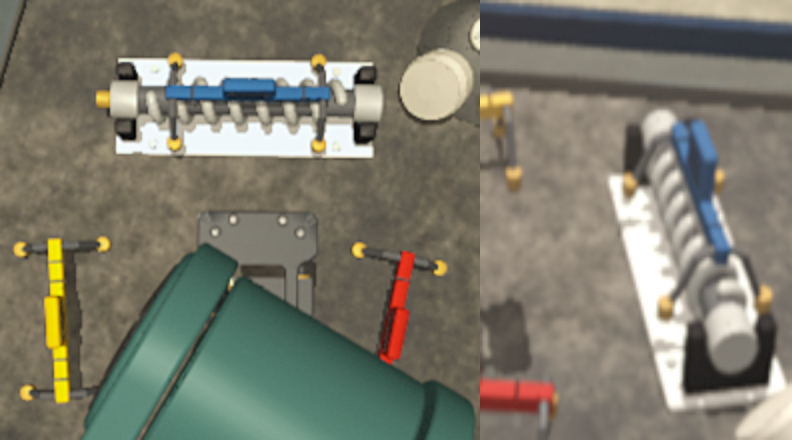

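The blue leaf sits astride the screw and in line with it. Its centre is at about (0.657, −0.192), and the two views agree on the seated height. Yellow and red stand untouched, and the gripper is clear.

```bash
python3 -c "
from bench import robot
print(robot.close_job())"
```

```text
the job is handed in; nothing more can be done
None
```

The blue leaf (24 mm spacing, matching the thread) is seated in the grooves astride the middle of the screw, the yellow and red leaves were left standing untouched on the worktop, and the job was handed in at about 9.6 s; the hand-in returned no verdict.

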